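Open a dead key drawer with its release pin

TASK

The keypad of the oak key-drawer box has died. Take the red-handled release pin from its wooden block, push it gently down through the orange-ringed hole in the top of the box, and keep the hidden latch pressed until the drawer has slid out to its stop; push no harder than it needs, or the latch bends. Then put the pin back upright and fully home in its block and let go, leaving the drawer open and the drill, screw tray and tape measure alone.

Things in the scene. Friction and masses are not known exactly. Their poses are not given: they have to be found in the camera images.
- case: Oak key-drawer box, fixed: 180 deep (own x), 220 wide (own y), 100 high. Origin at the centre of its underside; drawer front faces own -x. Top flat at 100 above the desk, save a dead black keypad standing up 4 near the front. The pin bends things if it presses on the latch with over 16 N, or on any part of the box with over 30 N.
- access_hole (a point): Centre of the 10 diameter upright access hole at the top face of the box, ringed in orange; plate 8 thick, hollow below, at 30 along own x and 45 along own y of the box. Under it is the hidden latch pad, 16 in diameter: its untouched top lies 12 to 38 below the top face, differs each time and cannot be measured.
- drawer (a joint): How far the drawer has slid out to the box's own -x, m: 0 shut, 0.045 at its stop. A damped spring drives it out at about 25 mm/s (some 2 s) while the latch is pressed. Hold the latch down till it is past 0.015, else it is caught again at about 0.014 (press again). It needs no pulling. Keep clear of the 45 in front of it.
- pin_grip (a point): Centre of the red handle of the release pin, the place to grip: a loose round upright pin, 80 g. Handle 16 in diameter, 43 long (21.5 above and below); under it a dark collar 26 in diameter, 4 thick, underside 25.5 below this point; then a steel shaft 6 in diameter, 65 long. At the start it stands in its block, collar resting on the block.
- pin_tip (a point): Lower end of the pin's shaft, 90.5 below pin_grip on the pin's own -z (z up along the pin). The last 7 taper to 3 in diameter.
- holder_hole (a point): Centre of the mouth of the 11 diameter through-hole in the pin's dark wooden block (70 x 70, 72 high, fixed to the desk), at the block's top face 72 above the desk.
- drill: Yellow and black cordless drill standing on its battery, 110 x 75 footprint, 203 high, 1.3 kg; the chuck points to own -x, 121 from the origin. Origin at the middle of its underside. Leave alone.
- screw_tray: Blue open tray of screws, 100 x 140 x 30. Origin at the centre of its underside. Leave alone.
- tape_measure: Yellow tape measure, 70 x 42 x 64 high. Origin at the centre of its underside. Leave alone.
- latch (a point): Point on the hole's axis 60 below the box's top face, fixed: marks the hidden sprung latch, not its pad's height. Pressed down on its pad, it starts to yield at about 3 N, gains 0.55 N per mm, frees the drawer after 6 to 7 mm of travel (6 to 8 N) and meets a hard stop at 9 mm (8 to 9 N), beyond which the force shoots up.

How it is judged:
On the way, in this order (a step that is already met when the one before it is completed fails the run):
1. the pin's tip is through the access hole, over 10 mm below the top of the box (z of pin_tip in the frame of access_hole below -0.01 m and horizontal distance between pin_tip and access_hole below 0.008 m), for 0.1 s.
2. the drawer has slid out to its stop (over 40 mm) (value of joint drawer above 0.04 m), for 0.2 s.
At the end, for the whole second after the job is handed in: The drawer is out by more than 40 of its 45 mm; the pin stands upright (within 0.08 rad) and at rest in its block, let go, its collar within 4 mm of the block's top (value of joint drawer above 0.04 m and z of pin_tip in the frame of holder_hole below -0.061 m and horizontal distance between pin_tip and holder_hole below 0.006 m and angle between pin_grip's own z axis and vertical below 0.08 rad and linear speed of pin below 0.02 m/s); the robot touches nothing.
It fails at once if with its tip inside the box, the pin presses with more than 16 N (contact force between pin and case above 16 N and z of pin_tip in the frame of access_hole below -0.01 m and horizontal distance between pin_tip and access_hole below 0.01 m).
It fails at once if the pin presses on any part of the box with more than 30 N (contact force between pin and case above 30 N).
It fails at once if the drill is moved by more than 20 mm (distance of drill from where it was at the start of the episode above 0.02 m).
It fails at once if the screw tray is moved by more than 20 mm (distance of screw_tray from where it was at the start of the episode above 0.02 m).
It fails at once if the tape measure is moved by more than 20 mm (distance of tape_measure from where it was at the start of the episode above 0.02 m).
It also fails if it takes over 59 s, if anything falls off the work surface, if the arm or the gripper's body presses on something with over 40 N, if the wrist force passes 120 N, or if a joint passes its speed limit or range.

ROBOT

A 6-joint arm with a two-finger parallel gripper is mounted at the origin on the work surface. World frame = base frame: x ahead of the robot, y to its left, z up, the work surface at z = 0. Lengths are in m, angles in rad, forces in N, time in s.
With the tool pointing down it reaches from about 0.375 to 0.9 m from the base axis. Payload 3.1 kg.
Tool frame: the origin (TCP) lies between the finger pads; the fingertips stand 17 mm ahead of it and the grasp point (between the pads) lies 2 mm behind it; z points along the fingers, y is the line along which they close (so a half turn about z gives the same grasp; the last joint's range is limited). The gripper opens to 85 mm and grips with 20 to 120 N. Pads are 22 mm wide; open, the fingers measure 114 mm over their backs; the gripper's body (76 mm by 85 mm) begins 54 mm behind the grasp point. The pads swing forward as they close: fully open they stand 13 mm farther back than shut.
Start: joints at [-1.3, 0.527, 1.433, -0, 1.181, -0.178], TCP at [0.271, -0.563, 0.248] pointing down, gripper open.
Joint ranges: [-3.08, 3.08], [-0.75, 2.2], [0.22, 2.44], [-1.43, 4.57], [0, 2.65], [-2.85, 2.85]. Speed limits (rad/s): [2.79, 2.79, 3.14, 3.14, 3.14, 3.14].

INTERFACE

Orientations are given as a unit quaternion [x, y, z, w].
In Python, from station import sense, vision, order gives the robot as it stands.
- The arm moves only by the shell command python3 -m crank 'ROWS' [OPENING] [FORCE]. ROWS is JSON, a list of rows, each an object with "dp": the shift along the world's x, y, z in units of 30 mm (1.0 is 30 mm), a list of three; "angular": the turn, a rotation vector about the world's x, y, z in degrees, a list of three. In form: [{"dp": [dx, dy, dz], "angular": [ax, ay, az]}, ...]. A call has 1 to 20 rows; each row shifts and turns the commanded pose from where the row before left it; what a row does not reach is not made up. A row lasts 1/10 s, in which the tool goes at most 50 mm and 8.59 degrees, less where a joint would pass 70% of its speed; a pose out of reach is approached as far as the arm can. A call is refused whole if a number of a shift passes 1 or a number of a turn 8.59, either way. A call with a gripper value outside its range is refused whole. OPENING is the closure, from 0 (fully open) to 1 (shut), set as the call begins (- or left out, the last holds). The fingers move at their own pace and stop on an object; FORCE is the grip in N (left out, the last holds). Time passes only in rows, so rows that do not move let the fingers close. It gives the time, the measured TCP pose, the force, the opening and the grip force at its end, in the units of the state.
- sense(): the state, without advancing time (a new reading comes with each control period).
- vision.snapshot(name): name is "scene" or "top"; returns a dict with "image" (400x640x3 uint8, blue, green, red), "range_z" (400x640 float32, m along the optical axis (not along the pixel's ray), 0 where there is no reading), "mtx" (3x3 intrinsics, pixels), "dist" ([k1, k2, p1, p2, k3] as OpenCV has them; the pictures are not rectified), "pose" (4x4, takes a point from camera to world coordinates). Camera axes: x right, y down, z forward; pixel columns grow to the right and rows downward; lengths in m; the calibration is good to about 2 mm. A picture is of the moment at which its call begins.
- order.sign_off(): hands the job in; it is judged then, once.
The state is a dict: "t": time; "q": joint angles; "qd": joint speeds; "tau": joint torques, N m; "tcp_pos": TCP position; "tool_rot": TCP orientation; "force": force on the tool from outside, world axes, zero at the start; "ft_torque": the same for the moment, N m; "finger_gap": opening from 0.0 (shut) to 1.0 (fully open); "gripper_force": force on a finger pad.
Only numpy, scipy, OpenCV 4.12 (cv2) and the standard library are available. Lean on these libraries where they do the work, as an engineer would, in place of code of your own. Each camera call takes 0.05 s, during which the arm holds its last target. There are 200 camera calls.

## Working session

There is one attempt and no reset: what is moved stays moved. The work goes in short steps, Python scripts to look and compute and a shell command to move; the robot and the scene stay as the last step left them, time stands still between calls to the robot, and variables do not carry over. Pictures are saved under pics/ and viewed, at most 10 in all, crops included, and the job is handed in when it is done.

```bash
mkdir -p pics
cat > h.py <<'E'
import numpy as np,cv2
from station import sense,vision,order
def snap(n):
    s=vision.snapshot(n); np.savez('/tmp/%s.npz'%n,**s); return s
def w(s,u,v,z=None,r=2):
    """pixel->world; with z: ray on plane z, else depth"""
    p=cv2.undistortPoints(np.array([[[u,v]]],float),np.array(s['mtx']),np.array(s['dist'])).ravel()
    d=np.array([p[0],p[1],1.]); T=np.array(s['pose'])
    if z is None:
        a=s['range_z'][int(v)-r:int(v)+r+1,int(u)-r:int(u)+r+1]; k=np.median(a[a>0])
    else: k=(z-T[2,3])/(T[:3,:3]@d)[2]
    return T[:3,:3]@(d*k)+T[:3,3]
def px(s,P):
    T=np.linalg.inv(np.array(s['pose'])); r,_=cv2.Rodrigues(T[:3,:3])
    return cv2.projectPoints(np.array(P,float).reshape(-1,1,3),r,T[:3,3],np.array(s['mtx']),np.array(s['dist']))[0].reshape(-1,2)
E
python3 - <<'E'
from h import *
for n in('scene','top'):
    s=snap(n);cv2.imwrite('pics/%s0.png'%n,s['image']);print(np.round(s['pose'],3))
print(sense())
E
```

```text
[[-0.278  0.716 -0.64   1.487]
 [ 0.961  0.213 -0.178  0.263]
 [ 0.009 -0.665 -0.747  1.086]
 [ 0.     0.     0.     1.   ]]
[[-0.022 -0.998  0.067  0.54 ]
 [-1.     0.021 -0.008  0.031]
 [ 0.007 -0.067 -0.998  1.48 ]
 [ 0.     0.     0.     1.   ]]
{'t': 0.1, 'q': array([-1.30049168e+00,  5.28362063e-01,  1.43375161e+00, -8.46113519e-06,
        1.18142401e+00, -1.78509730e-01]), 'qd': array([-0.00067627,  0.00015568, -0.00335018, -0.00259611, -0.00117962,
        0.00316181]), 'tau': array([-1.21362250e-04, -4.43304598e+01, -1.78586090e+01, -2.50733119e-04,
        3.85894353e-03, -1.41265201e-05]), 'tcp_pos': array([ 0.27104099, -0.56249998,  0.24744547]), 'tool_rot': array([ 9.74925377e-01,  2.22529916e-01, -4.85284940e-05, -9.71310985e-04]), 'force': array([ 0.24571138,  0.53166631, -0.74848735]), 'ft_torque': array([-0.07884886, -0.0059457 ,  0.01386465]), 'gripper_force': 0.0, 'finger_gap': 1.0000578786054015}
```

View pics/scene0.png

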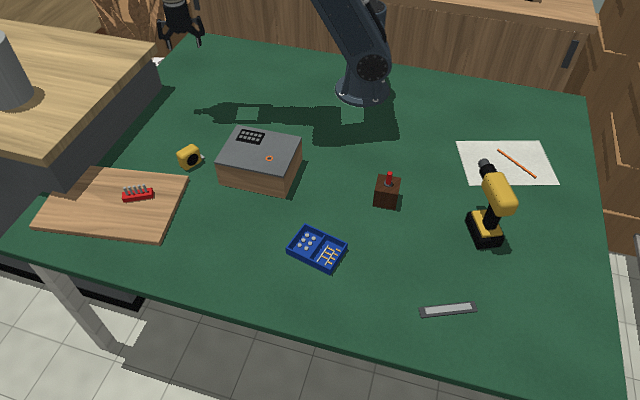

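View pics/top0.png

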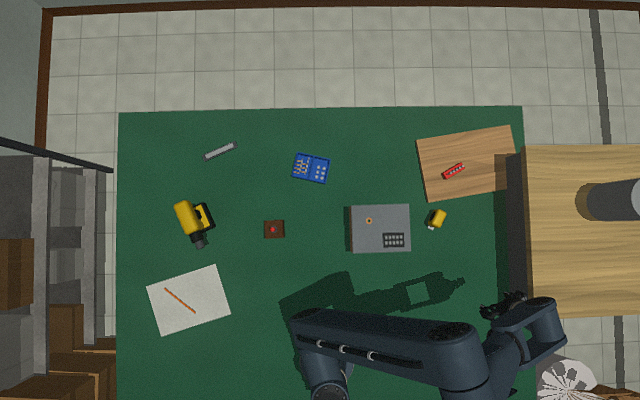

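The scene view shows the ring at about (269,158) and the pin at (389,180). In the top view the ring is at (369,220) and the pin at (274,229). I'll enlarge both.

Run:
```python
from h import *
S=dict(np.load('/tmp/scene.npz'));T=dict(np.load('/tmp/top.npz'))
def c(s,u,v,a=24,b=24,k=8): return cv2.resize(s['image'][v-b:v+b,u-a:u+a],None,fx=k,fy=k,interpolation=cv2.INTER_NEAREST)
im=np.vstack([np.hstack([c(S,269,158),c(S,389,185)]),np.hstack([c(T,369,220),c(T,274,229)])])
im=cv2.resize(im,(600,600),interpolation=cv2.INTER_AREA)
cv2.imwrite('pics/crop.png',im)
# orange ring / red centroids
for n,s,(u,v) in(('S',S,(269,158)),('T',T,(369,220))):
    h=cv2.cvtColor(s['image'],cv2.COLOR_BGR2HSV); m=np.zeros(h.shape[:2],bool); m[v-9:v+10,u-9:u+10]=1
    m&=(h[...,0]>4)&(h[...,0]<22)&(h[...,1]>130)&(h[...,2]>120)
    y,x=np.nonzero(m);u0=(x.min()+x.max())/2;v0=(y.min()+y.max())/2
    print(n,'ring',len(x),x.mean(),y.mean(),u0,v0,w(s,x.mean(),y.mean(),.1),w(s,x.mean(),y.mean()))
for n,s,(u,v) in(('S',S,(389,180)),('T',T,(274,229))):
    h=cv2.cvtColor(s['image'],cv2.COLOR_BGR2HSV); m=np.zeros(h.shape[:2],bool); m[v-12:v+13,u-9:u+10]=1
    m&=((h[...,0]<5)|(h[...,0]>174))&(h[...,1]>170)&(h[...,2]>90)
    y,x=np.nonzero(m); print(n,'red',len(x),x.min(),x.max(),y.min(),y.max(),x.mean(),y.mean(),w(s,x.mean(),y.mean(),.0975), w(s,x.mean(),y.mean(),.119))
for p in [(346,206),(410,204),(410,252),(350,252)]: print('case',w(T,*p,.1))
for p in [(264,221),(284,221),(284,238),(264,238)]: print('blk',w(T,*p,.072))
```

```text
S ring 20 268.7 157.9 268.5 158.0 [ 0.55449309 -0.16691555  0.1       ] [ 0.55073089 -0.16864885  0.09602073]
T ring 16 368.3125 220.625 368.5 220.5 [ 0.55053358 -0.16522304  0.1       ] [ 0.55054524 -0.16544309  0.0984499 ]
S red 58 386 391 172 183 388.51724137931035 177.74137931034483 [0.53005101 0.19536063 0.0975    ] [0.55085826 0.19682417 0.119     ]
T red 15 270 274 228 230 272.0 229.0 [0.52688984 0.19806606 0.0975    ] [0.52709618 0.19546106 0.119     ]
case [ 0.60749836 -0.08249096  0.1       ]
case [ 0.60986541 -0.32568281  0.1       ]
case [ 0.4291125  -0.31912278  0.1       ]
case [ 0.43465163 -0.09302251  0.1       ]
blk [0.55790218 0.23145709 0.072     ]
blk [0.55630571 0.15466996 0.072     ]
blk [0.49133471 0.15570817 0.072     ]
blk [0.49290731 0.23228791 0.072     ]
```

View pics/crop.png

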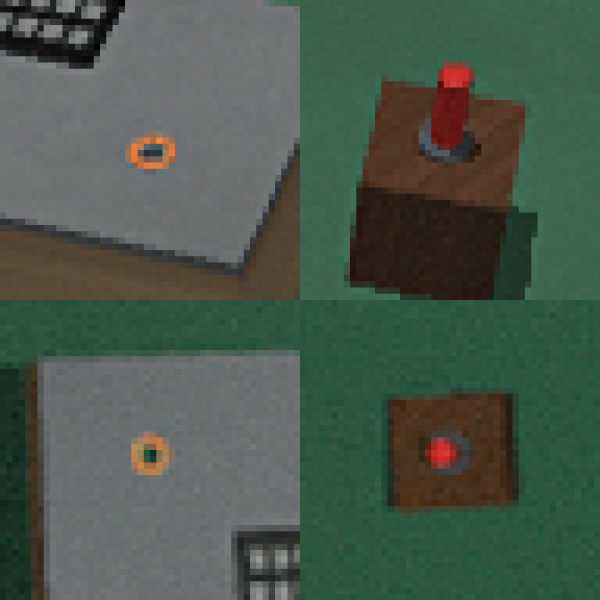

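The crop shows the ring cleanly and the pin upright with its collar on the block. Both cameras agree to about 3 mm. Next I move above the pin.

```bash
python3 - <<'E'
from h import *
S=dict(np.load('/tmp/scene.npz'));print(w(S,389.3,172.7,.119))
E
R='{"dp":[0.33,0.97,0],"angular":[0,0,0]}'
python3 -m crank '[{"dp":[0.33,0.97,0],"angular":[0,0,0]},{"dp":[0.33,0.97,0],"angular":[0,0,0]},{"dp":[0.33,0.97,0],"angular":[0,0,0]},{"dp":[0.33,0.97,0],"angular":[0,0,0]},{"dp":[0.33,0.97,0],"angular":[0,0,0]},{"dp":[0.33,0.97,0],"angular":[0,0,0]},{"dp":[0.33,0.97,0],"angular":[0,0,0]},{"dp":[0.33,0.97,0],"angular":[0,0,0]},{"dp":[0.33,0.97,0],"angular":[0,0,0]},{"dp":[0.33,0.97,0],"angular":[0,0,0]},{"dp":[0.33,0.97,0],"angular":[0,0,0]},{"dp":[0.33,0.97,0],"angular":[0,0,0]},{"dp":[0.33,0.97,0],"angular":[0,0,0]},{"dp":[0.33,0.97,0],"angular":[0,0,0]},{"dp":[0.33,0.97,0],"angular":[0,0,0]},{"dp":[0.33,0.97,0],"angular":[0,0,0]},{"dp":[0.33,0.97,0],"angular":[0,0,0]},{"dp":[0.33,0.97,0],"angular":[0,0,0]},{"dp":[0.33,0.97,0],"angular":[0,0,0]},{"dp":[0.33,0.97,0],"angular":[0,0,0]}]' 0 60
```

```text
[0.53046074 0.19524898 0.119     ]
t: 2.1
tcp_pos: [0.4692, 0.0202, 0.2481]
tool_rot: [0.975, 0.223, -0.0, -0.0]
force: [1.2, 0.1, -0.3]
finger_gap: 0.998
gripper_force: 0.0
```

```bash
python3 -m crank '[{"dp":[0.33,0.97,0],"angular":[0,0,0]},{"dp":[0.33,0.97,0],"angular":[0,0,0]},{"dp":[0.33,0.97,0],"angular":[0,0,0]},{"dp":[0.33,0.97,0],"angular":[0,0,0]},{"dp":[0.33,0.97,0],"angular":[0,0,0]},{"dp":[0.33,0.97,0],"angular":[0,0,0]},{"dp":[0,0,-0.8],"angular":[0,0,0]},{"dp":[0,0,-0.8],"angular":[0,0,0]},{"dp":[0,0,-0.8],"angular":[0,0,0]},{"dp":[0,0,-0.8],"angular":[0,0,0]},{"dp":[0,0,-0.5],"angular":[0,0,0]},{"dp":[0,0,-0.5],"angular":[0,0,0]},{"dp":[0,0,0],"angular":[0,0,0]},{"dp":[0,0,0],"angular":[0,0,0]}]'
python3 - <<'E'
from h import *
S=snap('scene');T=snap('top')
def c(s,u,v,a=30,k=10): return cv2.resize(s['image'][v-a:v+a,u-a:u+a],(400,400),interpolation=cv2.INTER_NEAREST)
cv2.imwrite('pics/g1.png',np.hstack([c(S,389,175),c(T,274,229)]))
print(sense())
E
```

```text
t: 3.5
tcp_pos: [0.5284, 0.1935, 0.1221]
tool_rot: [0.975, 0.222, -0.0, -0.0]
force: [-0.4, 0.8, 0.3]
finger_gap: 0.998
gripper_force: 0.0
{'t': 3.6, 'q': array([1.52483250e-01, 6.20728637e-01, 1.69668593e+00, 3.31913880e-05,
       8.22808355e-01, 1.27450187e+00]), 'qd': array([-2.91863327e-04, -8.09839119e-03, -1.99245155e-03,  3.40838273e-04,
       -1.42571545e-03,  7.54065075e-05]), 'tau': array([-8.17700231e-03, -4.17327332e+01, -1.15511155e+01, -1.34689735e-04,
        1.35803473e-02,  1.90323379e-05]), 'tcp_pos': array([0.5291214 , 0.19362328, 0.12303633]), 'tool_rot': array([9.74932557e-01, 2.22499530e-01, 6.83969676e-04, 3.70613032e-05]), 'force': array([0.05663212, 0.04398837, 0.0380707 ]), 'ft_torque': array([-0.01348271, -0.01166343,  0.01496681]), 'gripper_force': 0.0, 'finger_gap': 1.0015726479300544}
```

View pics/g1.png

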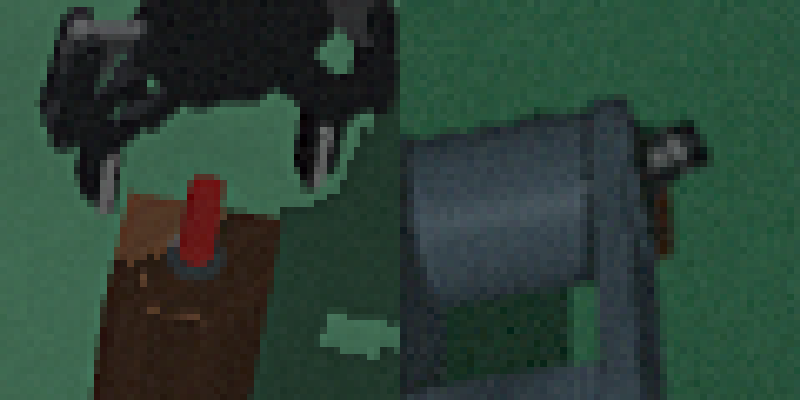

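The scene crop shows the pin top at (205,180), midway between the fingertips at (105,205) and (318,185). I descend and grip.

```bash
python3 -m crank '[{"dp":[0,0.05,-0.4],"angular":[0,0,0]},{"dp":[0,0,-0.4],"angular":[0,0,0]},{"dp":[0,0,0],"angular":[0,0,0]},{"dp":[0,0,0],"angular":[0,0,0]}]'
python3 -m crank '[{"dp":[0,0,0],"angular":[0,0,0]},{"dp":[0,0,0],"angular":[0,0,0]},{"dp":[0,0,0],"angular":[0,0,0]},{"dp":[0,0,0],"angular":[0,0,0]},{"dp":[0,0,0],"angular":[0,0,0]},{"dp":[0,0,0],"angular":[0,0,0]},{"dp":[0,0,0],"angular":[0,0,0]},{"dp":[0,0,0],"angular":[0,0,0]},{"dp":[0,0,0],"angular":[0,0,0]},{"dp":[0,0,0],"angular":[0,0,0]}]' 1 60
```

```text
t: 4.0
tcp_pos: [0.5281, 0.195, 0.0976]
tool_rot: [0.975, 0.223, -0.001, -0.0]
force: [-0.4, 0.1, -0.2]
finger_gap: 1.001
gripper_force: 0.0
t: 5.0
tcp_pos: [0.5288, 0.195, 0.0986]
tool_rot: [0.975, 0.223, 0.0, 0.0]
force: [-1.0, -0.8, 4.1]
finger_gap: 0.164
gripper_force: 58.4
```

```bash
python3 -m crank '[{"dp":[0,0,0.3],"angular":[0,0,0]},{"dp":[0,0,0.7],"angular":[0,0,0]},{"dp":[0,0,0.8],"angular":[0,0,0]},{"dp":[0,0,0.8],"angular":[0,0,0]},{"dp":[0,0,0.8],"angular":[0,0,0]},{"dp":[0,0,0.8],"angular":[0,0,0]},{"dp":[0,0,0.5],"angular":[0,0,0]},{"dp":[0,0,0],"angular":[0,0,0]}]'
python3 -m crank '[{"dp":[0,-0.5,0],"angular":[0,0,0]},{"dp":[0.06,-0.95,0],"angular":[0,0,0]},{"dp":[0.06,-0.95,0],"angular":[0,0,0]},{"dp":[0.06,-0.95,0],"angular":[0,0,0]},{"dp":[0.06,-0.95,0],"angular":[0,0,0]},{"dp":[0.06,-0.95,0],"angular":[0,0,0]},{"dp":[0.06,-0.95,0],"angular":[0,0,0]},{"dp":[0.06,-0.95,0],"angular":[0,0,0]},{"dp":[0.06,-0.95,0],"angular":[0,0,0]},{"dp":[0.06,-0.95,0],"angular":[0,0,0]},{"dp":[0.06,-0.95,0],"angular":[0,0,0]},{"dp":[0.06,-0.95,0],"angular":[0,0,0]},{"dp":[0.06,-0.95,0],"angular":[0,0,0]},{"dp":[0.06,-0.15,0],"angular":[0,0,0]},{"dp":[0,0,0],"angular":[0,0,0]},{"dp":[0,0,0],"angular":[0,0,0]},{"dp":[0,0,0],"angular":[0,0,0]}]'
python3 - <<'E'
from h import *
S=snap('scene');T=snap('top')
print(px(S,[[.5525,-.166,.1],[.5525,-.166,.14]]),px(T,[[.5525,-.166,.1]]))
def c(s,u,v,a=24,k=10): return cv2.resize(s['image'][v-a:v+a,u-a:u+a],(400,400),interpolation=cv2.INTER_NEAREST)
cv2.imwrite('pics/g2.png',np.hstack([c(S,269,142),c(T,369,222)]))
E
```

```text
t: 5.8
tcp_pos: [0.5297, 0.1954, 0.2416]
tool_rot: [0.975, 0.223, 0.002, 0.0]
force: [0.7, -0.1, -0.5]
finger_gap: 0.167
gripper_force: 58.4
t: 7.5
tcp_pos: [0.5513, -0.1652, 0.2388]
tool_rot: [0.975, 0.223, -0.001, -0.001]
force: [-0.1, 0.4, -0.3]
finger_gap: 0.169
gripper_force: 58.6
[[269.21676329 157.51865381]
 [268.19140676 147.77729103]] [[368.50247278 220.09817029]]
```

View pics/g2.png

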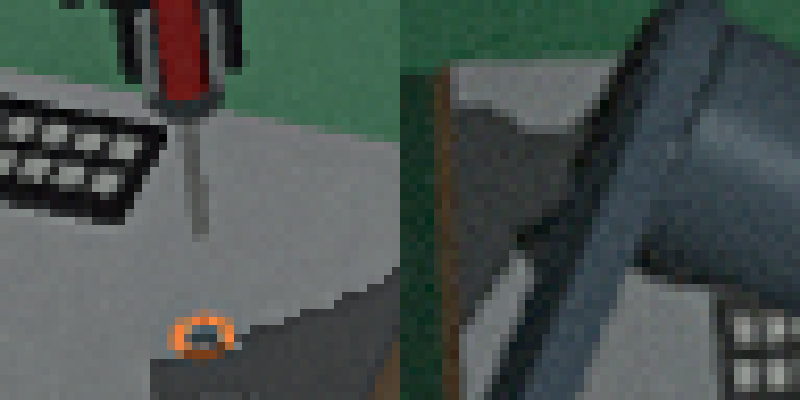

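The scene crop shows the tip at (202,238), image (268.7,146.1), and the ring centre at (203,338), image (268.9,158.1). The top camera is occluded by the arm.

Run:
```python
from h import *
S=dict(np.load('/tmp/scene.npz'))
i=S['image']
h=cv2.cvtColor(i,cv2.COLOR_BGR2HSV);m=(h[...,0]>4)&(h[...,0]<22)&(h[...,1]>130)&(h[...,2]>90);m[:150]=0;m[166:]=0;m[:,:260]=0;m[:,278:]=0
y,x=np.nonzero(m);print(x.min(),x.max(),y.min(),y.max())
print('ring',w(S,268.9,158.0,.1),'ring blob',w(S,(x.min()+x.max())/2,(y.min()+y.max())/2,.1))
print('tip',w(S,268.7,146.1,.148),w(S,268.7,146.1,.149), px(S,[[.5525,-.166,.148],[.5525,-.166,.213]]))
print(cv2.cvtColor(i,cv2.COLOR_BGR2GRAY)[130:150,264:273])
ps=[sense()['tcp_pos']];print(ps)
```

```text
265 272 156 160
ring [ 0.55472675 -0.16618562  0.1       ] ring blob [ 0.55507066 -0.16734181  0.1       ]
tip [ 0.55319951 -0.16348509  0.148     ] [ 0.55419471 -0.16303088  0.149     ] [[267.9813178  145.77892946]
 [266.20887868 128.88649905]]
[[ 40  42  42  41  46  38  43  63  91]
 [ 52  39  45  42  40  43  83 112 113]
 [112  72  66  56  71 102 121 118 118]
 [ 34 131 106  89  97 120 119 116 113]
 [  0 127  98  81  85 119 117 115 115]
 [ 44 123 114  85  84 118 117 114 116]
 [128 124 113  85  77 119 120 116 114]
 [122 120 122  83  80 120 120 116 117]
 [120 116 121  84  76 118 121 119 119]
 [118 118 121  93  81 102 119 118 117]
 [118 115 123  91  84  90 114 118 116]
 [118 117 119 102  82  93 119 117 117]
 [120 119 120 102  83  95 123 118 116]
 [118 119 119 108  85  92 118 116 116]
 [119 115 117 116  85  83 122 117 114]
 [117 116 116 119  85  88 116 118 117]
 [115 116 117 118 101 109 119 117 116]
 [115 119 118 116 119 116 114 116 116]
 [115 116 118 116 117 118 113 115 118]
 [118 117 118 117 115 116 118 118 115]]
[array([ 0.55175814, -0.16530738,  0.23921568])]
```

```bash
python3 -m crank '[{"dp":[0.03,-0.08,-0.3],"angular":[0,0,0]},{"dp":[0,0,-0.4],"angular":[0,0,0]},{"dp":[0,0,-0.4],"angular":[0,0,0]},{"dp":[0,0,-0.2],"angular":[0,0,0]},{"dp":[0,0,0],"angular":[0,0,0]},{"dp":[0,0,0],"angular":[0,0,0]}]'
python3 - <<'E'
from h import *
S=snap('scene')
def c(s,u,v,a=16): return cv2.resize(s['image'][v-a:v+a,u-a:u+a],(512,512),interpolation=cv2.INTER_NEAREST)
cv2.imwrite('pics/g3.png',c(S,269,154))
print(px(S,[[.555,-.1668,.1],[.555,-.1668,.109]]))
E
```

```text
t: 8.2
tcp_pos: [0.5529, -0.1689, 0.2]
tool_rot: [0.975, 0.223, -0.0, -0.0]
force: [-0.7, 0.5, 0.0]
finger_gap: 0.173
gripper_force: 58.6
[[268.67689861 158.02008146]
 [268.44694907 155.86409604]]
```

View pics/g3.png

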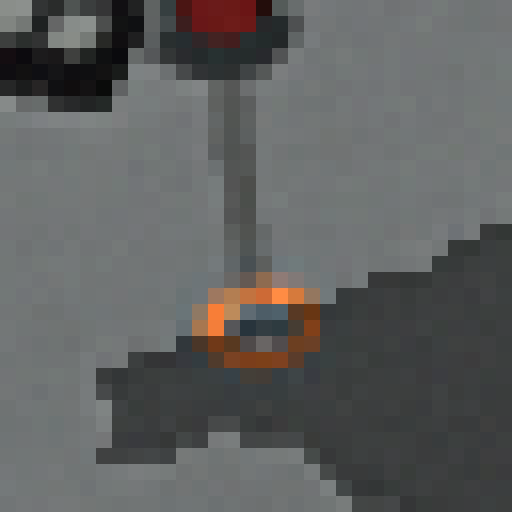

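The tip is at crop (246,277) and the ring centre at (257,327). The tip needs about +1.5 mm in y and +1 to 2 mm in x. I correct, then lower in small steps watching the force.

```bash
python3 -m crank '[{"dp":[0.04,0.05,0],"angular":[0,0,0]},{"dp":[0,0,-0.1],"angular":[0,0,0]},{"dp":[0,0,-0.1],"angular":[0,0,0]},{"dp":[0,0,0],"angular":[0,0,0]},{"dp":[0,0,0],"angular":[0,0,0]}]'
python3 - <<'E'
from h import *
S=snap('scene')
print(S['image'][148:163,262:276,1]);print(S['image'][148:163,262:276,2])
E
python3 -m crank '[{"dp":[0,0,-0.05],"angular":[0,0,0]},{"dp":[0,0,-0.05],"angular":[0,0,0]},{"dp":[0,0,-0.03],"angular":[0,0,0]},{"dp":[0,0,0],"angular":[0,0,0]},{"dp":[0,0,0],"angular":[0,0,0]}]'
```

```text
t: 8.75
tcp_pos: [0.554, -0.1673, 0.1942]
tool_rot: [0.975, 0.223, -0.0, -0.0]
force: [0.1, -0.6, -1.0]
finger_gap: 0.172
gripper_force: 58.6
[[116 119 116 118 123  87  78 118 115 119 117 120 117 116]
 [117 118 116 122 125  91  84 105 120 120 118 118 123 121]
 [119 116 118 117 127  99  83 104 120 118 118 120 121 117]
 [118 116 120 118 121  98  85  93 120 117 117 120 122 117]
 [118 117 118 119 119 101  83  95 120 118 118 118 116 119]
 [116 119 118 115 117 106  85  93 124 117 116 117 116 118]
 [120 118 117 114 120 115  87  85 121 123 120 116 119 120]
 [115 119 118 116 117 110  84  86 123 120 119 119 122 119]
 [119 117 115 114 117 127  88  85 144 123 114 118 123  58]
 [117 115 115 118 127 141  98  83  96  74  55  54  53  63]
 [119 120 112 124 123  84  54  62  63  60  63  62  60  63]
 [116 119  53 119  62  56  69  99  76  64  65  63  61  63]
 [ 60  54  56  56  59  66  63  61  64  64  65  61  66  63]
 [ 63  61  65  62  63  60  66  63  64  61  63  63  64  64]
 [ 63  60  67  62  64  64  65  64  64  59  61  65  64  63]]
[[112 115 114 114 118  85  77 112 112 116 114 116 113 114]
 [115 113 113
[... 254 characters left out ...]
91 119 114 110 114 112 113]
 [115 113 112 110 114 112  82  81 113 113 113 112 115 115]
 [111 117 113 109 111 115  80  77 144 130 116 113 119 116]
 [117 112 108 107 157 186  87  73 255 215 144 110 117  57]
 [114 110 105 141 250 193  92  74  81 108 105  49  48  60]
 [116 115 100 174 238  85  43  55  50  71 124  59  55  63]
 [113 114  46 171 116  86  74 104  81 108 107  58  60  59]
 [ 58  52  51  46  79 122 123 124 125  91  57  54  62  59]
 [ 59  59  63  60  55  51  67  71  54  55  58  61  63  61]
 [ 60  58  63  59  61  59  60  58  60  57  60  62  62  61]]
t: 9.3
tcp_pos: [0.5541, -0.1674, 0.1904]
tool_rot: [0.975, 0.223, -0.0, -0.0]
force: [0.8, 0.4, -1.4]
finger_gap: 0.172
gripper_force: 58.6
```

In pixels, the tip is at (268.5,157.3) and the expected value is (268.6,157.3). It is aligned, so I continue down.

```bash
python3 -m crank '[{"dp":[0,0,-0.04],"angular":[0,0,0]},{"dp":[0,0,-0.04],"angular":[0,0,0]},{"dp":[0,0,-0.04],"angular":[0,0,0]},{"dp":[0,0,0],"angular":[0,0,0]},{"dp":[0,0,0],"angular":[0,0,0]}]'
python3 -c "
from h import *
print(sense()['force'],sense()['tcp_pos'])"
```

```text
t: 9.8
tcp_pos: [0.5541, -0.1674, 0.1867]
tool_rot: [0.975, 0.223, -0.0, -0.0]
force: [-0.4, 0.7, -1.9]
finger_gap: 0.17
gripper_force: 58.6
[-0.42306421  0.69222316 -1.87387482] [ 0.55407751 -0.16736501  0.18674199]
```

```bash
python3 -m crank '[{"dp":[0,0,-0.06],"angular":[0,0,0]},{"dp":[0,0,-0.06],"angular":[0,0,0]},{"dp":[0,0,-0.06],"angular":[0,0,0]},{"dp":[0,0,0],"angular":[0,0,0]},{"dp":[0,0,0],"angular":[0,0,0]}]'
python3 -m crank '[{"dp":[0,0,-0.05],"angular":[0,0,0]},{"dp":[0,0,-0.05],"angular":[0,0,0]},{"dp":[0,0,0],"angular":[0,0,0]},{"dp":[0,0,0],"angular":[0,0,0]},{"dp":[0,0,0],"angular":[0,0,0]}]'
```

```text
t: 10.3
tcp_pos: [0.5541, -0.1674, 0.1813]
tool_rot: [0.975, 0.223, -0.0, -0.0]
force: [0.6, 1.4, -0.6]
finger_gap: 0.169
gripper_force: 58.6
t: 10.8
tcp_pos: [0.5541, -0.1674, 0.1784]
tool_rot: [0.975, 0.223, 0.0, 0.0]
force: [0.3, -0.3, -0.2]
finger_gap: 0.17
gripper_force: 58.6
```

```bash
python3 -m crank '[{"dp":[0,0,-0.05],"angular":[0,0,0]},{"dp":[0,0,-0.05],"angular":[0,0,0]},{"dp":[0,0,0],"angular":[0,0,0]},{"dp":[0,0,0],"angular":[0,0,0]}]' | egrep 'tcp|force'
python3 -m crank '[{"dp":[0,0,-0.05],"angular":[0,0,0]},{"dp":[0,0,-0.05],"angular":[0,0,0]},{"dp":[0,0,0],"angular":[0,0,0]},{"dp":[0,0,0],"angular":[0,0,0]}]' | egrep 'tcp|force'
```

```text
tcp_pos: [0.5541, -0.1674, 0.1753]
force: [0.1, 0.1, -0.2]
gripper_force: 58.6
tcp_pos: [0.5543, -0.1675, 0.1729]
force: [-1.1, -0.2, 3.7]
gripper_force: 58.8
```

Contact. I press on in small steps.

```bash
python3 -m crank '[{"dp":[0,0,-0.05],"angular":[0,0,0]},{"dp":[0,0,0],"angular":[0,0,0]},{"dp":[0,0,0],"angular":[0,0,0]}]' | egrep 'tcp|force'
python3 -m crank '[{"dp":[0,0,-0.05],"angular":[0,0,0]},{"dp":[0,0,0],"angular":[0,0,0]},{"dp":[0,0,0],"angular":[0,0,0]}]' | egrep 'tcp|force'
```

```text
tcp_pos: [0.5544, -0.1674, 0.1714]
force: [0.3, 0.4, 5.5]
gripper_force: 58.9
tcp_pos: [0.5544, -0.1674, 0.17]
force: [0.3, 1.1, 5.2]
gripper_force: 59.0
```

```bash
cat > dr.py <<'E'
from h import *
T=snap('top');print(px(T,[[.40,-.2,.05],[.40,-.3,.05],[.43,-.2,.05]]).round())
for y in(-.12,-.28,-.30):
  print(y,[int(T['image'][int(round(b)),int(round(a)),2]) for a,b in px(T,[[x,y,.07] for x in np.arange(.37,.45,.008)])],[round(float(w(T,a,b,r=0)[2]),2) for a,b in px(T,[[x,y,.07] for x in np.arange(.37,.45,.008)])])
E
python3 dr.py
python3 -m crank '[{"dp":[0,0,-0.035],"angular":[0,0,0]},{"dp":[0,0,0],"angular":[0,0,0]},{"dp":[0,0,0],"angular":[0,0,0]}]' | egrep 'tcp|force'
python3 dr.py
```

```text
[[377. 259.]
 [402. 259.]
 [376. 252.]]
-0.12 [31, 39, 28, 29, 27, 23, 18, 54, 59, 61, 65] [0.64, 0.63, 0.62, 0.6, 0.59, 0.57, 0.56, 0.56, 0.56, 0.56, 0.56]
-0.28 [43, 32, 43, 39, 60, 51, 54, 54, 56, 57, 52] [0.0, 0.0, 0.0, 0.56, 0.56, 0.56, 0.55, 0.55, nan, 0.55, 0.54]
-0.3 [35, 45, 42, 31, 41, 38, 43, 43, 119, 111, 37] [0.0, -0.0, -0.01, 0.0, -0.0, -0.0, -0.0, -0.0, 0.1, 0.1, 0.54]
tcp_pos: [0.5544, -0.1674, 0.169]
force: [-0.4, 0.7, 6.8]
gripper_force: 59.0
[[377. 259.]
 [402. 259.]
 [376. 252.]]
-0.12 [30, 42, 25, 27, 32, 30, 25, 51, 61, 64, 57] [0.64, 0.63, 0.62, 0.61, 0.59, 0.57, 0.56, 0.56, 0.56, 0.56, 0.56]
-0.28 [45, 38, 32, 45, 59, 48, 53, 55, 53, 56, 56] [0.0, 0.0, -0.0, -0.0, 0.55, 0.55, 0.55, 0.55, 0.55, 0.54, 0.54]
-0.3 [47, 35, 40, 40, 35, 44, 46, 42, 116, 119, 45] [0.0, 0.0, 0.0, 0.0, 0.0, -0.0, -0.0, -0.0, 0.1, 0.1, 0.53]
  return _methods._mean(a, axis=axis, dtype=dtype,
  ret = ret.dtype.type(ret / rcount)
```

Still shut (y = -0.30 line). One more millimetre.

```bash
python3 -m crank '[{"dp":[0,0,-0.03],"angular":[0,0,0]},{"dp":[0,0,0],"angular":[0,0,0]},{"dp":[0,0,0],"angular":[0,0,0]},{"dp":[0,0,0],"angular":[0,0,0]},{"dp":[0,0,0],"angular":[0,0,0]}]' | egrep 'tcp|force'
python3 dr.py 2>&1 | egrep '^-0'
```

```text
tcp_pos: [0.5545, -0.1674, 0.1682]
force: [-0.7, 0.2, 5.9]
gripper_force: 59.1
-0.12 [21, 27, 34, 31, 32, 20, 26, 61, 51, 61, 58] [0.64, 0.63, 0.62, 0.6, 0.59, 0.57, 0.55, 0.55, 0.56, 0.56, 0.56]
-0.28 [47, 38, 34, 45, 53, 61, 51, 57, 52, 58, 59] [-0.0, -0.0, 0.0, -0.01, 0.55, 0.55, 0.55, 0.55, 0.55, 0.54, 0.54]
-0.3 [44, 39, 37, 40, 45, 43, 43, 42, 115, 114, 45] [-0.0, 0.0, 0.0, -0.0, -0.0, 0.0, 0.0, 0.0, 0.1, 0.1, 0.53]
```

```bash
python3 -m crank '[{"dp":[0,0,-0.025],"angular":[0,0,0]},{"dp":[0,0,0],"angular":[0,0,0]},{"dp":[0,0,0],"angular":[0,0,0]},{"dp":[0,0,0],"angular":[0,0,0]},{"dp":[0,0,0],"angular":[0,0,0]},{"dp":[0,0,0],"angular":[0,0,0]},{"dp":[0,0,0],"angular":[0,0,0]}]' | egrep 'tcp|force'
python3 dr.py 2>&1 | egrep '^-0'
```

```text
tcp_pos: [0.5545, -0.1674, 0.1675]
force: [-0.4, 0.7, 6.8]
gripper_force: 59.1
-0.12 [30, 24, 30, 34, 29, 32, 23, 61, 53, 62, 57] [0.64, 0.63, 0.62, 0.6, 0.59, 0.57, 0.56, 0.55, 0.56, 0.56, 0.56]
-0.28 [45, 44, 33, 49, 59, 56, 52, 58, 55, 53, 58] [-0.0, 0.0, 0.0, 0.0, 0.56, 0.55, 0.55, 0.55, 0.54, 0.54, 0.54]
-0.3 [47, 38, 45, 39, 39, 43, 39, 40, 114, 115, 38] [-0.0, -0.0, 0.0, 0.0, -0.0, -0.01, 0.0, -0.0, 0.1, 0.1, 0.53]
```

```bash
python3 -m crank '[{"dp":[0,0,-0.02],"angular":[0,0,0]},{"dp":[0,0,0],"angular":[0,0,0]},{"dp":[0,0,0],"angular":[0,0,0]},{"dp":[0,0,0],"angular":[0,0,0]},{"dp":[0,0,0],"angular":[0,0,0]},{"dp":[0,0,0],"angular":[0,0,0]},{"dp":[0,0,0],"angular":[0,0,0]}]' | egrep 'tcp|force'
python3 dr.py 2>&1 | egrep '^-0'
python3 -c "
from h import *
T=snap('top');S=snap('scene')
f=lambda s,x,y,X,Y:cv2.resize(s['image'][y:Y,x:X],(390,390),interpolation=cv2.INTER_CUBIC)
cv2.imwrite('pics/g4.png',np.hstack([f(T,335,195,425,285),f(S,205,110,305,210)]))"
```

```text
tcp_pos: [0.5544, -0.1675, 0.1664]
force: [-1.3, 0.5, 3.9]
gripper_force: 59.1
-0.12 [33, 23, 26, 26, 22, 24, 21, 59, 62, 60, 63] [0.64, 0.63, 0.62, 0.61, 0.59, 0.58, 0.56, 0.56, 0.56, 0.56, 0.56]
-0.28 [40, 43, 41, 45, 55, 52, 50, 51, 59, 56, 60] [0.0, 0.0, -0.0, -0.0, 0.56, 0.55, 0.55, 0.55, 0.54, 0.54, 0.54]
-0.3 [42, 37, 40, 39, 41, 35, 176, 95, 113, 113, 37] [-0.0, -0.0, 0.0, -0.0, -0.0, -0.0, 0.09, 0.09, 0.1, 0.1, 0.1]
```

View pics/g4.png

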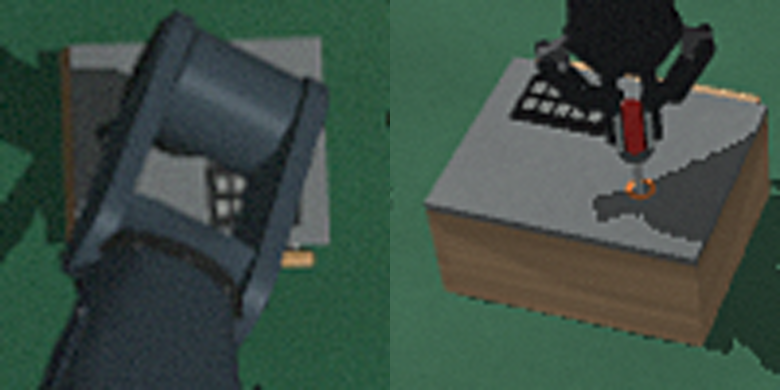

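The drawer's pale edge is now showing at (297,258) in the left view, so it is sliding out. I hold the latch.

```bash
python3 -m crank '[{"dp":[0,0,0],"angular":[0,0,0]},{"dp":[0,0,0],"angular":[0,0,0]},{"dp":[0,0,0],"angular":[0,0,0]},{"dp":[0,0,0],"angular":[0,0,0]},{"dp":[0,0,0],"angular":[0,0,0]},{"dp":[0,0,0],"angular":[0,0,0]},{"dp":[0,0,0],"angular":[0,0,0]},{"dp":[0,0,0],"angular":[0,0,0]},{"dp":[0,0,0],"angular":[0,0,0]},{"dp":[0,0,0],"angular":[0,0,0]},{"dp":[0,0,0],"angular":[0,0,0]},{"dp":[0,0,0],"angular":[0,0,0]},{"dp":[0,0,0],"angular":[0,0,0]},{"dp":[0,0,0],"angular":[0,0,0]},{"dp":[0,0,0],"angular":[0,0,0]},{"dp":[0,0,0],"angular":[0,0,0]},{"dp":[0,0,0],"angular":[0,0,0]},{"dp":[0,0,0],"angular":[0,0,0]},{"dp":[0,0,0],"angular":[0,0,0]},{"dp":[0,0,0],"angular":[0,0,0]}]'
python3 dr.py 2>&1 | egrep '^-0.3'
python3 -m crank '[{"dp":[0,0,0],"angular":[0,0,0]},{"dp":[0,0,0],"angular":[0,0,0]},{"dp":[0,0,0],"angular":[0,0,0]},{"dp":[0,0,0],"angular":[0,0,0]},{"dp":[0,0,0],"angular":[0,0,0]},{"dp":[0,0,0],"angular":[0,0,0]}]'
python3 dr.py 2>&1 | egrep '^-0.3'
```

```text
t: 16.75
tcp_pos: [0.5544, -0.1675, 0.1664]
tool_rot: [0.975, 0.223, 0.0, 0.0]
force: [0.1, 0.8, 5.1]
finger_gap: 0.171
gripper_force: 59.1
-0.3 [46, 39, 92, 172, 121, 233, 215, 171, 111, 115, 42] [0.0, 0.0, 0.09, 0.09, 0.06, 0.05, 0.05, 0.06, 0.1, 0.1, 0.1]
t: 17.4
tcp_pos: [0.5545, -0.1675, 0.1664]
tool_rot: [0.975, 0.222, 0.0, 0.0]
force: [-0.4, -0.1, 4.5]
finger_gap: 0.17
gripper_force: 59.1
-0.3 [46, 41, 92, 173, 127, 232, 214, 174, 109, 112, 44] [0.0, -0.0, 0.09, 0.09, 0.06, 0.06, 0.05, 0.05, 0.1, 0.1, 0.11]
```

The drawer front is at x≈0.385 and no longer moving, so it is fully out. I withdraw and go back over the block.

```bash
python3 -m crank '[{"dp":[0,0,0.1],"angular":[0,0,0]},{"dp":[0,0,0.2],"angular":[0,0,0]},{"dp":[0,0,0.4],"angular":[0,0,0]},{"dp":[0,0,0.6],"angular":[0,0,0]},{"dp":[0,0,0.7],"angular":[0,0,0]},{"dp":[0,0,0.5],"angular":[0,0,0]},{"dp":[0,0,0],"angular":[0,0,0]}]'
python3 -m crank '[{"dp":[0,0.5,0],"angular":[0,0,0]},{"dp":[-0.065,0.95,0],"angular":[0,0,0]},{"dp":[-0.065,0.95,0],"angular":[0,0,0]},{"dp":[-0.065,0.95,0],"angular":[0,0,0]},{"dp":[-0.065,0.95,0],"angular":[0,0,0]},{"dp":[-0.065,0.95,0],"angular":[0,0,0]},{"dp":[-0.065,0.95,0],"angular":[0,0,0]},{"dp":[-0.065,0.95,0],"angular":[0,0,0]},{"dp":[-0.065,0.95,0],"angular":[0,0,0]},{"dp":[-0.065,0.95,0],"angular":[0,0,0]},{"dp":[-0.065,0.95,0],"angular":[0,0,0]},{"dp":[-0.065,0.95,0],"angular":[0,0,0]},{"dp":[-0.065,0.95,0],"angular":[0,0,0]},{"dp":[-0.065,0.18,0],"angular":[0,0,0]},{"dp":[0,0,0],"angular":[0,0,0]},{"dp":[0,0,0],"angular":[0,0,0]}]'
```

```text
t: 18.15
tcp_pos: [0.5551, -0.1679, 0.2436]
tool_rot: [0.975, 0.223, 0.002, 0.002]
force: [0.1, -0.3, -1.4]
finger_gap: 0.168
gripper_force: 58.5
t: 19.75
tcp_pos: [0.528, 0.1946, 0.2404]
tool_rot: [0.975, 0.223, -0.001, 0.0]
force: [0.3, -0.0, -1.1]
finger_gap: 0.17
gripper_force: 58.6
```

```bash
python3 -m crank '[{"dp":[0.01,0.01,-0.6],"angular":[0,0,0]},{"dp":[0,0,-0.7],"angular":[0,0,0]},{"dp":[0,0,-0.6],"angular":[0,0,0]},{"dp":[0,0,-0.3],"angular":[0,0,0]},{"dp":[0,0,0],"angular":[0,0,0]},{"dp":[0,0,0],"angular":[0,0,0]}]'
python3 - <<'E'
from h import *
S=snap('scene')
print(px(S,[[.5305,.1952,z] for z in(.072,.082)]))
cv2.imwrite('pics/g5.png',cv2.resize(S['image'][160:200,369:409],(600,600),interpolation=cv2.INTER_NEAREST))
E
```

```text
t: 20.35
tcp_pos: [0.5296, 0.1948, 0.1755]
tool_rot: [0.975, 0.222, 0.0, 0.0]
force: [0.3, 0.5, -0.8]
finger_gap: 0.172
gripper_force: 58.6
[[387.45477669 183.76932826]
 [387.83579542 181.46247308]]
```

View pics/g5.png

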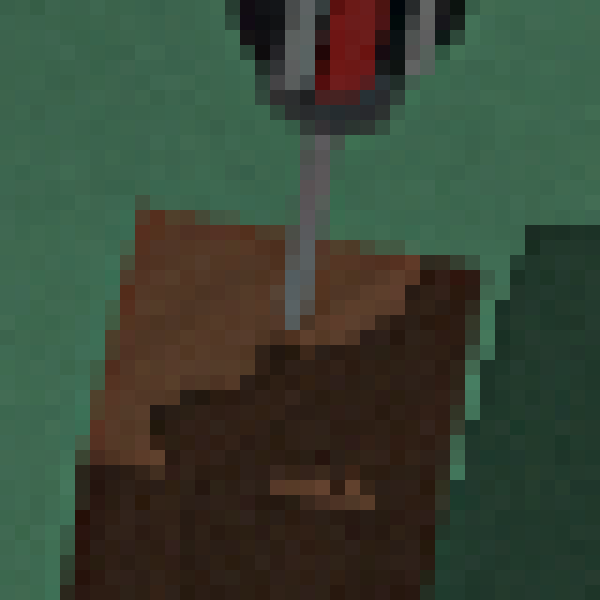

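The tip is at (388.0,181.4) in the image, within half a pixel of the expected point. I lower it into the block, slowly at the mouth.

```bash
python3 -m crank '[{"dp":[0,0,-0.2],"angular":[0,0,0]},{"dp":[0,0,-0.1],"angular":[0,0,0]},{"dp":[0,0,-0.1],"angular":[0,0,0]},{"dp":[0,0,-0.1],"angular":[0,0,0]},{"dp":[0,0,0],"angular":[0,0,0]},{"dp":[0,0,0],"angular":[0,0,0]}]'|egrep 'tcp|^force'
python3 -m crank '[{"dp":[0,0,-0.15],"angular":[0,0,0]},{"dp":[0,0,-0.15],"angular":[0,0,0]},{"dp":[0,0,0],"angular":[0,0,0]},{"dp":[0,0,0],"angular":[0,0,0]}]'|egrep 'tcp|^force'
```

```text
tcp_pos: [0.529, 0.1954, 0.16]
force: [0.7, -0.4, -1.2]
tcp_pos: [0.5289, 0.1953, 0.1508]
force: [-0.2, 0.3, -1.1]
```

In the hole with no contact force. I continue to about 4 mm above home.

```bash
python3 -m crank '[{"dp":[0,0,-0.3],"angular":[0,0,0]},{"dp":[0,0,-0.4],"angular":[0,0,0]},{"dp":[0,0,-0.4],"angular":[0,0,0]},{"dp":[0,0,-0.35],"angular":[0,0,0]},{"dp":[0,0,-0.15],"angular":[0,0,0]},{"dp":[0,0,0],"angular":[0,0,0]},{"dp":[0,0,0],"angular":[0,0,0]}]'|egrep 'tcp|^force'
python3 -m crank '[{"dp":[0,0,-0.05],"angular":[0,0,0]},{"dp":[0,0,0],"angular":[0,0,0]},{"dp":[0,0,0],"angular":[0,0,0]}]'|egrep 'tcp|^force'
```

```text
tcp_pos: [0.5292, 0.1954, 0.103]
force: [-0.3, -0.8, -0.3]
tcp_pos: [0.5292, 0.1954, 0.102]
force: [0.1, 0.1, -0.7]
```

```bash
python3 -m crank '[{"dp":[0,0,-0.05],"angular":[0,0,0]},{"dp":[0,0,0],"angular":[0,0,0]},{"dp":[0,0,0],"angular":[0,0,0]}]'|egrep 'tcp|^force'
python3 -m crank '[{"dp":[0,0,-0.04],"angular":[0,0,0]},{"dp":[0,0,0],"angular":[0,0,0]},{"dp":[0,0,0],"angular":[0,0,0]}]'|egrep 'tcp|^force'
```

```text
tcp_pos: [0.529, 0.1953, 0.1001]
force: [0.2, -0.1, -0.6]
tcp_pos: [0.529, 0.1953, 0.0989]
force: [0.0, -0.0, -1.1]
```

```bash
python3 -m crank '[{"dp":[0,0,0],"angular":[0,0,0]},{"dp":[0,0,0],"angular":[0,0,0]},{"dp":[0,0,0],"angular":[0,0,0]},{"dp":[0,0,0],"angular":[0,0,0]},{"dp":[0,0,0],"angular":[0,0,0]},{"dp":[0,0,0],"angular":[0,0,0]},{"dp":[0,0,0],"angular":[0,0,0]},{"dp":[0,0,0],"angular":[0,0,0]},{"dp":[0,0,0.2],"angular":[0,0,0]},{"dp":[0,0,0.5],"angular":[0,0,0]},{"dp":[0,0,0.8],"angular":[0,0,0]},{"dp":[0,0,0.8],"angular":[0,0,0]},{"dp":[0,0,0.8],"angular":[0,0,0]},{"dp":[0,0,0.6],"angular":[0,0,0]},{"dp":[0,0,0],"angular":[0,0,0]}]' 0
python3 - <<'E'
from h import *
S=snap('scene');T=snap('top')
f=lambda s,x,y,X,Y:cv2.resize(s['image'][y:Y,x:X],(390,390),interpolation=cv2.INTER_NEAREST)
cv2.imwrite('pics/g6.png',np.hstack([f(S,369,160,409,200),f(T,335,195,425,285)]))
h=cv2.cvtColor(S['image'],cv2.COLOR_BGR2HSV); m=np.zeros(h.shape[:2],bool); m[168:193,380:399]=1
m&=((h[...,0]<5)|(h[...,0]>174))&(h[...,1]>170)&(h[...,2]>90)
y,x=np.nonzero(m);print(x.min(),x.max(),y.min(),y.max(),x.mean(),y.mean())
E
```

```text
t: 24.5
tcp_pos: [0.5308, 0.1957, 0.213]
tool_rot: [0.975, 0.223, 0.003, 0.0]
force: [0.3, 0.7, 0.5]
finger_gap: 1.003
gripper_force: 0.0
386 391 172 184 388.7096774193548 177.91935483870967
```

View pics/g6.png

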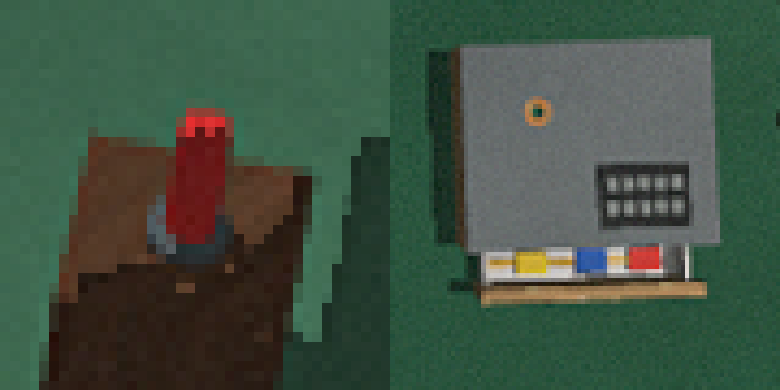

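The left view shows the pin upright and seated: the red blob spans columns 386–391 and rows 172–184, as at the start. The right view shows the drawer fully open, so I hand in.

```bash
python3 -c "
from station import order
print(order.sign_off())"
```

```text
the job is handed in; nothing more can be done
None
```

The drawer is open to its stop and the pin is back upright and home in its block with the gripper clear; the largest latch force I read was 6.8 N, the drill, tray and tape were not approached, and the job was handed in at about 25 s (sign-off returned no verdict).

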